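Release the child latch of a hallway cupboard and fold its flap down

ROBOT

A 6-joint arm with a two-finger parallel gripper is mounted at the origin on the work surface. World frame = base frame: x ahead of the robot, y to its left, z up, the work surface at z = 0. Lengths are in m, angles in degrees, forces in N, time in s.
With the tool pointing down it reaches from about 0.325 to 0.75 m from the base axis. Payload 7.6 kg.
Tool frame: the origin (TCP) lies at the very end of the fingers, on their centre line; the grasp point (between the pads) lies 19 mm behind it; z points along the fingers, y is the line along which they close (so a half turn about z gives the same grasp; the last joint's range is limited). The gripper opens to 85 mm and grips with 20 to 120 N. Pads are 22 mm wide; open, the fingers measure 114 mm over their backs; the gripper's body (76 mm by 85 mm) begins 54 mm behind the grasp point. The pads swing forward as they close: fully open they stand 13 mm farther back than shut.
Start: joints at [-77.481, 2.991, 80.254, -0, 96.75, -4.028], TCP at [0.15, -0.503, 0.231] pointing down, gripper open.
Joint ranges: [-166.34, 166.34], [-52.06, 124.39], [6.96, 135.62], [-60.46, 240.46], [14.63, 156.25], [-167.68, 167.68]. Speed limits (degrees/s): [147.25, 147.25, 172.46, 180, 180, 180].

INTERFACE

Orientations are given as [roll, pitch, yaw] about the fixed x, y, z axes, in that order (R = Rz(yaw) Ry(pitch) Rx(roll)).
In Python, from workcell import status, cams, order gives the robot as it stands.
- The arm moves only by the shell command python3 -m pendant 'ROWS' [FORCE]. ROWS is text: rows parted by semicolons, each of 5 numbers parted by spaces: the opening in per cent of the stroke, from 0 (shut) to 100 (fully open), then the shift along the tool's x, y, z in mm, then the turn about the tool's z in degrees. A call has 1 to 5 rows; each row shifts and turns the commanded pose from where the row before left it, along the tool's axes as they then stand; what a row does not reach is not made up. A row lasts 1/12 s, in which the tool goes at most 41.7 mm and 7.16 degrees, less where a joint would pass 70% of its speed; a pose out of reach is approached as far as the arm can. A call with a gripper value outside its range is refused whole. The fingers move at their own pace and stop on an object; FORCE is the grip in N (left out, the last holds). Time passes only in rows, so rows that do not move let the fingers close. It gives the time, the measured TCP pose, the force, the opening and the grip force at its end, in the units of the state.
- status.sense(): the state, without advancing time (a new reading comes with each control period).
- cams.read_camera(name): name is "scene" or "side" or "wrist"; returns (picture, depth): 420x560x3 uint8, red, green, blue; 420x560 float32, m along the optical axis (not along the pixel's ray), 0 where there is no reading.
- cams.get_calibration(name): a dict with "fx", "fy", "cx", "cy" (pixels), "T" (4x4, takes a point from camera to world coordinates); the wrist camera has in their place "T_tool_cam" (4x4, takes a point from camera to tool coordinates, whose origin is the TCP and whose axes are the flange's). Camera axes: x right, y up, looking along -z (the intrinsics and any distortion apply to the point x, -y, -z); pixel columns grow to the right and rows downward; lengths in m; the calibration is good to about 2 mm. A picture is of the moment at which its call begins: read the wrist's pose just before it. get_calibration takes no time and is no camera call.
- order.sign_off(): hands the job in; it is judged then, once.
The state is a dict: "time": time; "joints": joint angles; "qd": joint speeds; "effort": joint torques, N m; "ee_pos": TCP position; "eef_rot": TCP orientation; "contact_force": force on the tool from outside, world axes, zero at the start; "ft_torque": the same for the moment, N m; "gripper_width": opening from 0.0 (shut) to 1.0 (fully open); "grasp_force": force on a finger pad.
Only numpy, scipy, OpenCV 4.12 (cv2) and the standard library are available. Lean on these libraries where they do the work, as an engineer would, in place of code of your own. Each camera call takes 0.05 s, during which the arm holds its last target. There are 200 camera calls.

TASK

The little white cupboard on the hallway shelf is held ajar by its child-safety latch: reach down into the gap behind the top of its flap door, press the sprung hook down, and with it held down draw the flap towards you until it is free, then ease it most of the way down and let go. Feel for the hook and press no harder than its spring needs (never over 20 N anywhere on the cupboard), don't let the flap slam, and leave the other things on the shelf where they are.

Things in the scene. Friction and masses are not known exactly. Their poses are not given: they have to be found in the camera images.
- plinth: Wooden plinth, 235 x 320 x 12 mm, fixed, under a white cupboard (300 wide, 200 deep, 180 tall) on levelling screws. z up, +x from cupboard front to back, y along its front; origin on the shelf, under the flap's hinge line. The screws lift the cupboard 4 to 32 mm off it, unmeasured: heights given here are for 18, so 14 mm uncertain either way. It carries cupboard, flap and latch.
- flap (a joint): Tilt of the flap door, rad: 0 upright, grows as its top tips to plinth -x, stops at 1.45. Hinged at its bottom; hinge line at plinth x 0, z 46 mm. White panel 298 wide, 15 thick, top edge 168 mm above the hinge; upright, its inner face is at x 0. Stiff hinge (0.45 Nm): stays where left, 3 to 4 N at the top moves it. Starts ajar, 0.07 to 0.11; the latch stops it at about 0.12.
- latch (a joint): Offset, m, along plinth +y of the middle of the grey latch on the flap's inner face (-0.065 to 0.065, fixed in a run). Its hook is an arm 26 mm wide, 10 thick, sticking 49 mm inwards square to the flap; flat top 138 mm above the hinge line (measured along the flap), 26 mm below the cupboard's top. A lip 15 mm high, 5 thick, at its inner end stands up behind the catch strip.
- strip_foot (a point): Point on the plinth's upper face straight below the middle of the catch strip: the fixed aluminium strip along the cupboard's top front edge, plinth x 22 to 26 mm, 150 to 164 mm above the hinge line. The cupboard's top is level with the strip's top. Between strip and flap is a gap 33 to 38 mm wide, open above, 282 mm long; the hook's arm crosses it below.
- gap_foot (a point): Point on the plinth's upper face under the gap (x 10 mm). Behaviour of the hook: pressed from above it slides down along the flap, gives from 3 N, then 0.8 N per mm; after 6 to 9 mm (8 to 10.5 N) the lip is under the strip and the flap can be pushed to -x by its inner face, hook kept down, until about 0.2 (wholly clear by 0.3). Hard stop at 12 mm (13 N). Let go, it springs up.
- spray_bottle: Bystander: blue plastic spray bottle with a white trigger head, 72 mm across, 204 mm tall; origin under its centre.
- button_dish: Bystander: white ceramic dish of buttons, 110 mm across, 30 mm high; origin under its centre.
- lint_brush: Bystander: wooden lint brush lying flat, 215 x 45 mm, 24 mm high; origin near its middle, x along it.
- iron_rest: Bystander: grey silicone iron rest, flat ribbed slab 200 x 120 mm, 14 mm high; origin under its centre.
- glass_jar: Bystander: open empty glass jar, 76 mm across, 110 mm tall; origin under its centre.
- jar_lid: Bystander: aluminium screw lid, 70 mm across, 14 mm high, lying beside the jar; origin under its centre.

How it is judged:
By the outcome, as a careful person would: the job done as asked, in the order asked, and still so for the second after the job is handed in, with the robot touching nothing.
It also fails if it takes over 54 s, if anything falls off the work surface, if the arm or the gripper's body presses on something with over 40 N, if the wrist force passes 120 N, or if a joint passes its speed limit or range.

## Working session

There is one attempt and no reset: what is moved stays moved. The work goes in short steps, Python scripts to look and compute and a shell command to move; the robot and the scene stay as the last step left them, time stands still between calls to the robot, and variables do not carry over. Pictures are saved under pics/ and viewed, at most 10 in all, crops included, and the job is handed in when it is done.

```bash
mkdir -p pics; cat > h.py <<'E'
import numpy as np, cv2
from workcell import status, cams, order
def snap(n,f):
    im,d=cams.read_camera(n); cv2.imwrite('pics/%s.png'%f,cv2.cvtColor(im,cv2.COLOR_RGB2BGR)); np.save('pics/%s.npy'%f,d); return im,d
def pts(n,d,T=None):
    c=cams.get_calibration(n); T=c['T'] if T is None else T
    v,u=np.mgrid[:d.shape[0],:d.shape[1]]
    P=np.stack([(u-c['cx'])/c['fx']*d,-(v-c['cy'])/c['fy']*d,-d,np.ones_like(d)],-1)
    return (P@np.array(T).T)[...,:3]
E
python3 - <<'E'
from h import *
for n in('scene','side'):
    im,d=snap(n,n+'0'); print(cams.get_calibration(n))
print(status.sense()); print(cams.get_calibration('wrist'))
a=cv2.imread('pics/scene0.png');b=cv2.imread('pics/side0.png')
E
```

```text
{'fx': 469.36338847849373, 'fy': 469.36338847849373, 'cx': 289.9564920851652, 'cy': 213.40962219647, 'T': array([[ 0.74236021,  0.63302682, -0.21949571,  0.3422228 ],
       [-0.66998009,  0.69878377, -0.250655  , -0.20854221],
       [-0.00529129,  0.33313405,  0.94286463,  1.22137431],
       [ 0.        ,  0.        ,  0.        ,  1.        ]])}
{'fx': 413.79604273660766, 'fy': 413.79604273660766, 'cx': 290.41393047221584, 'cy': 207.55175379161497, 'T': array([[-0.95247809,  0.20161286, -0.2283369 ,  0.34747427],
       [-0.30373615, -0.57197619,  0.76196299,  0.88171207],
       [ 0.02301827,  0.79510722,  0.6060319 ,  0.69895317],
       [ 0.        ,  0.        ,  0.        ,  1.        ]])}
{'time': 0.1, 'joints': array([-7.74792927e+01,  3.02357386e+00,  8.03065074e+01, -1.01520605e-03,
        9.67503103e+01, -4.02802718e+00]), 'qd': array([ 0.05151646, -0.05148245, -0.1544715 ,  0.0061713 ,  0.00125893,
       -0.02392263]), 'effort': array([ 1.16328058e-03, -3.82583857e+01, -3.60985386e+01, -4.09904499e-05,
        4.85740107e-03, -7.75228500e-06]), 'ee_pos': array([ 0.14949384, -0.50298558,  0.2305631 ]), 'eef_rot': array([-1.79919736e+02, -4.64120903e-03,  1.65486126e+01]), 'contact_force': array([-0.13797311,  0.23180964, -0.59499389]), 'ft_torque': array([-0.06211322, -0.02906695, -0.01609891]), 'grasp_force': 0.0, 'gripper_width': 0.9986923159217385}
{'fx': 298.0886842176944, 'fy': 298.0886842176944, 'cx': 277.87960175481993, 'cy': 212.85691555524937, 'T_tool_cam': array([[-3.69991313e-04,  9.58769770e-01,  2.84183728e-01,
         7.24957631e-02],
       [ 9.99999931e-01,  3.65385068e-04,  6.92197624e-05,
        -5.62217086e-04],
       [-3.74706751e-05,  2.84183734e-01, -9.58769839e-01,
        -1.41176150e-01],
       [ 0.00000000e+00,  0.00000000e+00,  0.00000000e+00,
         1.00000000e+00]])}
```

View pics/scene0.png

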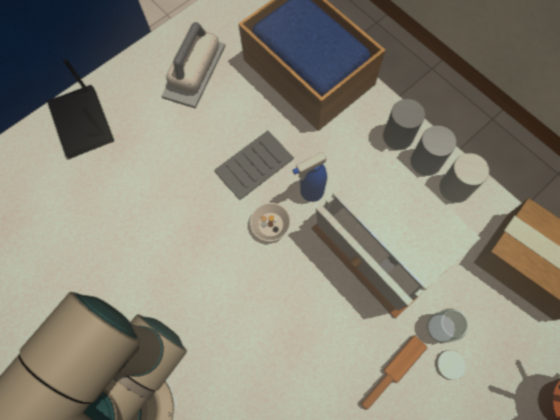

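View pics/side0.png

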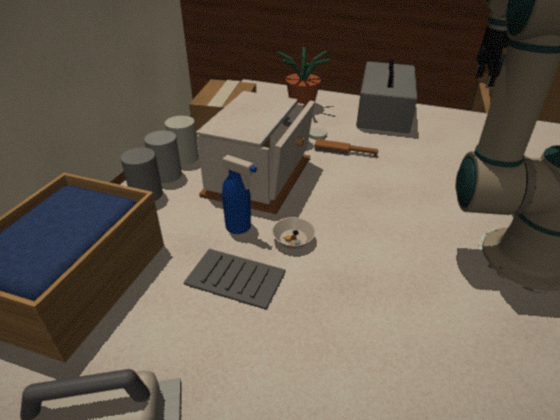

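Scene: flap's top edge runs about (318,210) to (412,304), the strip (335,197) to (425,290), and there is a dark patch, perhaps the latch, near (392,260). The bottle is at (313,180) and the dish at (269,222).

```bash
python3 - <<'E'
from h import *
d=np.load('pics/scene0.npy');P=pts('scene',d)
a=cv2.imread('pics/scene0.png')[180:330,290:490]
cv2.imwrite('pics/c1.png',cv2.resize(a,None,fx=4,fy=4,interpolation=cv2.INTER_CUBIC))
for (u,v) in [(420,215),(440,240),(400,230),(350,205),(380,240),(365,225),(410,272),(330,220),(350,240),(380,270),(400,290),(360,262),(300,300)]:
    print(u,v,P[v,u].round(3))
# top surface mask
m=(P[...,2]>0.17)&(P[...,2]<0.24)&(P[...,0]>0.3)
m[:, :310]=0; m[330:]=0; m[:190]=0
n,l,s,c=cv2.connectedComponentsWithStats(m.astype(np.uint8))
for i in range(1,n):
    if s[i,4]>80:
        q=P[l==i]; r=cv2.minAreaRect(q[:,:2].astype(np.float32)); print(s[i],q.mean(0).round(3),np.percentile(q[:,2],[5,50,95]).round(3),r)
E
```

```text
420 215 [ 0.799 -0.141  0.2  ]
440 240 [ 0.789 -0.212  0.198]
400 230 [ 0.738 -0.135  0.203]
350 205 [ 0.698 -0.015  0.199]
380 240 [ 0.687 -0.121  0.203]
365 225 [ 0.688 -0.073  0.201]
410 272 [ 0.684 -0.217  0.2  ]
330 220 [ 0.637 -0.011  0.202]
350 240 [ 0.637 -0.076  0.203]
380 270 [ 0.637 -0.169  0.206]
400 290 [ 0.637 -0.229  0.207]
360 262 [ 0.632 -0.123  0.149]
300 300 [ 0.487 -0.078 -0.002]
[ 315  190  165  117 9338] [ 0.74  -0.144  0.2  ] [0.189 0.201 0.205] ((0.7452850341796875, -0.11580757796764374), (0.3012787997722626, 0.23508523404598236), 89.10025787353516)
```

View pics/c1.png

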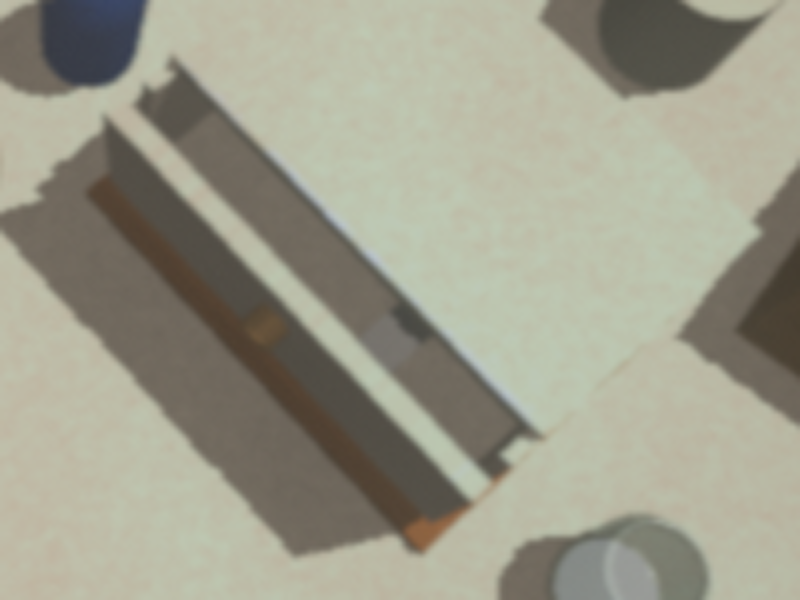

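```bash
python3 - <<'E'
from h import *
c=cams.get_calibration('scene');T=c['T']
def ray(u,v,z):
    r=T[:3,:3]@np.array([(u-c['cx'])/c['fx'],-(v-c['cy'])/c['fy'],-1]); o=T[:3,3]; return (o+r*(z-o[2])/r[2]).round(4)
f=lambda x,y:(290+x/4,180+y/4)
for n,x,y,z in [('strip edge L',172,60,.201),('strip R',545,437,.201),('flap out L',105,118,.205),('flap in L',125,103,.205),('flap in R',490,485,.205),('flap mid in',310,290,.205),('hook a',365,335,.175),('hook b',400,368,.175),('hook c',395,335,.175),('lip',410,312,.185),('knob',265,328,.14)]:
    print(n,ray(*f(x,y),z))
d=np.load('pics/scene0.npy');P=pts('scene',d)
print('hook depth',P[260:268,384:394].reshape(-1,3).mean(0),np.median(P[262:266,386:391,2]))
E
```

```text
strip edge L [0.6849 0.0291 0.201 ]
strip R [ 0.6824 -0.2666  0.201 ]
flap out L [0.6301 0.0281 0.205 ]
flap in L [0.645  0.0271 0.205 ]
flap in R [ 0.6399 -0.2641  0.205 ]
flap mid in [ 0.645 -0.123  0.205]
hook a [ 0.6584 -0.1601  0.175 ]
hook b [ 0.6594 -0.1866  0.175 ]
hook c [ 0.671  -0.1715  0.175 ]
lip [ 0.6838 -0.1683  0.185 ]
knob [ 0.6284 -0.116   0.14  ]
hook depth [ 0.67026594 -0.17078839  0.17743141] 0.17705925704369052
```

```bash
python3 -m pendant '0 0 0 -40 -5;0 35 0 -30 -5;0 40 0 0 -6;0 40 0 0 -1;0 40 0 0 0' 20
```

```text
time: 0.52
ee_pos: [0.283, -0.4293, 0.2984]
eef_rot: [180.0, -0.0, 33.6]
contact_force: [-0.5, -0.5, 0.5]
gripper_width: 0.298
grasp_force: 0.0
```

```bash
python3 -m pendant '0 40 0 0 0;0 40 0 0 0;0 40 0 0 0;0 40 0 0 0;0 40 0 0 0'; python3 -m pendant '0 40 0 0 7;0 40 0 0 7;0 30 0 0 7;0 20 0 0 7;0 0 0 0 5.6'
```

```text
time: 0.93
ee_pos: [0.4498, -0.3181, 0.298]
eef_rot: [-180.0, 0.0, 33.5]
contact_force: [0.4, -1.8, -0.1]
gripper_width: 0.001
grasp_force: 0.0
time: 1.35
ee_pos: [0.5668, -0.2635, 0.2962]
eef_rot: [-179.9, 0.1, 0.1]
contact_force: [-0.0, -0.2, -1.1]
gripper_width: -0.0
grasp_force: 0.0
```

```bash
python3 -m pendant '0 25 -25 0 0;0 25 -25 0 0;0 25 -25 5 0;0 22 -17 10 0;0 0 0 0 0'; python3 - <<'E'
from h import *
s=status.sense();print(s['ee_pos'],s['eef_rot'])
snap('wrist','w1')
E
```

```text
time: 1.77
ee_pos: [0.6631, -0.1689, 0.2787]
eef_rot: [-179.8, 0.3, 0.5]
contact_force: [0.7, 0.3, -2.1]
gripper_width: 0.002
grasp_force: 0.0
[ 0.66308223 -0.16891599  0.27870856] [-179.82962513    0.28884067    0.50342445]
```

View pics/w1.png

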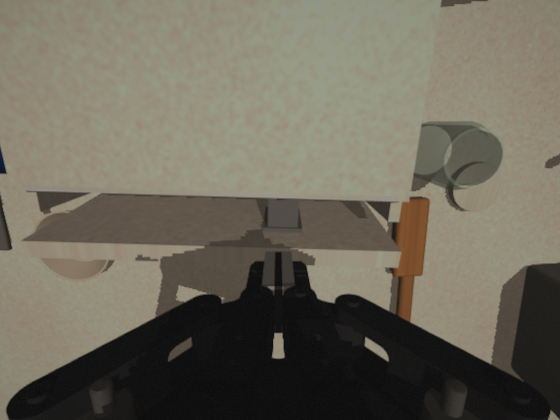

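Wrist view: strip edge runs (30,190)–(415,200), flap's top inner edge (25,239)–(400,250), hook centred about (283,215), fingertips at (280,270).

```bash
python3 - <<'E'
from h import *
from scipy.spatial.transform import Rotation as R
s=status.sense();c=cams.get_calibration('wrist')
M=np.eye(4);M[:3,:3]=R.from_euler('xyz',s['eef_rot'],degrees=True).as_matrix();M[:3,3]=s['ee_pos'];T=M@c['T_tool_cam']
def ray(u,v,z):
    r=T[:3,:3]@np.array([(u-c['cx'])/c['fx'],-(v-c['cy'])/c['fy'],-1]); o=T[:3,3]; return (o+r*(z-o[2])/r[2]).round(4)
for n,u,v,z in [('sL',30,190,.201),('sR',410,200,.201),('fL',30,239,.204),('fR',395,250,.204),('hL',265,215,.175),('hR',301,215,.175)]: print(n,ray(u,v,z))
P=pts('wrist',np.load('pics/w1.npy'),T)
for u,v in [(280,215),(287,222),(200,150),(300,150),(280,246),(200,245),(340,248)]: print(u,v,P[v,u].round(4))
col=P[185:262,330]; print(np.c_[np.arange(185,262),col.round(3)][::3])
E
```

```text
sL [0.6852 0.0167 0.201 ]
sR [ 0.6795 -0.2704  0.201 ]
fL [0.6467 0.0232 0.204 ]
fR [ 0.6395 -0.2627  0.204 ]
hL [ 0.6587 -0.1591  0.175 ]
hR [ 0.6589 -0.1901  0.175 ]
280 215 [ 0.6592 -0.172   0.1762]
287 222 [ 0.6525 -0.1782  0.1753]
200 150 [ 0.7158 -0.114   0.2028]
300 150 [ 0.7162 -0.1858  0.2016]
280 246 [ 0.6417 -0.172   0.2028]
200 245 [ 0.643  -0.1095  0.2049]
340 248 [ 0.6408 -0.2193  0.2037]
[[ 1.85e+02  6.91e-01 -2.09e-01  2.01e-01]
 [ 1.88e+02  6.89e-01 -2.09e-01  2.03e-01]
 [ 1.91e+02  6.86e-01 -2.09e-01  2.02e-01]
 [ 1.94e+02  6.84e-01 -2.09e-01  2.02e-01]
 [ 1.97e+02  6.81e-01 -2.10e-01  2.01e-01]
 [ 2.00e+02  6.52e-01 -2.29e-01  9.40e-02]
 [ 2.03e+02  6.51e-01 -2.27e-01  1.04e-01]
 [ 2.06e+02  6.50e-01 -2.26e-01  1.13e-01]
 [ 2.09e+02  6.49e-01 -2.25e-01  1.21e-01]
 [ 2.12e+02  6.48e-01 -2.23e-01  1.30e-01]
 [ 2.15e+02  6.47e-01 -2.22e-01  1.37e-01]
 [ 2.18e+02  6.47e-01 -2.21e-01  1.45e-01]
 [ 2.21e+02  6.46e-01 -2.20e-01  1.52e-01]
 [ 2.24e+02  6.45e-01 -2.19e-01  1.58e-01]
 [ 2.27e+02  6.44e-01 -2.18e-01  1.64e-01]
 [ 2.30e+02  6.44e-01 -2.17e-01  1.70e-01]
 [ 2.33e+02  6.44e-01 -2.16e-01  1.78e-01]
 [ 2.36e+02  7.35e-01 -1.70e-01  4.21e-01]
 [ 2.39e+02  6.42e-01 -2.14e-01  1.88e-01]
 [ 2.42e+02  6.42e-01 -2.13e-01  1.94e-01]
 [ 2.45e+02  6.41e-01 -2.12e-01  1.99e-01]
 [ 2.48e+02  6.41e-01 -2.11e-01  2.04e-01]
 [ 2.51e+02  6.39e-01 -2.11e-01  2.06e-01]
 [ 2.54e+02  6.36e-01 -2.12e-01  2.05e-01]
 [ 2.57e+02  6.33e-01 -2.12e-01  2.05e-01]
 [ 2.60e+02  6.30e-01 -2.12e-01  2.03e-01]]
```

```bash
python3 -m pendant '0 -2 5 20 1.6;0 0 0 20 0;0 0 0 10 0;0 0 0 0 0;0 0 0 0 0'; python3 - <<'E'
from h import *
s=status.sense();print(s['ee_pos'].round(4),s['eef_rot'].round(2),s['contact_force'].round(2))
E
```

```text
time: 2.23
ee_pos: [0.6584, -0.1789, 0.2336]
eef_rot: [-180.0, 0.0, -1.4]
contact_force: [-1.0, -0.3, -0.1]
gripper_width: -0.001
grasp_force: 0.0
[ 0.6584 -0.1789  0.2336] [-1.80e+02  4.00e-02 -1.44e+00] [-1.02 -0.32 -0.05]
```

```bash
python3 -m pendant '0 2.5 -5 10 0;0 0 0 10 0;0 0 0 6 0;0 0 0 0 0;0 0 0 0 0';  python3 -m pendant '0 0 0 4 0;0 0 0 4 0;0 0 0 3 0;0 0 0 0 0;0 0 0 0 0'
```

```text
time: 2.65
ee_pos: [0.6612, -0.1734, 0.2067]
eef_rot: [-180.0, 0.1, -1.4]
contact_force: [-0.2, -0.5, 0.6]
gripper_width: 0.001
grasp_force: 0.0
time: 3.07
ee_pos: [0.6613, -0.1735, 0.1961]
eef_rot: [-180.0, 0.0, -1.4]
contact_force: [0.7, 0.5, -0.2]
gripper_width: 0.0
grasp_force: 0.0
```

Inside the gap with no contact. Feel down for the hook.

```bash
python3 -m pendant '0 0 0 3 0;0 0 0 3 0;0 0 0 3 0;0 0 0 3 0;0 0 0 0 0';  python3 -m pendant '0 0 0 2 0;0 0 0 1.5 0;0 0 0 0 0;0 0 0 0 0'
```

```text
time: 3.48
ee_pos: [0.6611, -0.1734, 0.1833]
eef_rot: [-180.0, 0.1, -1.4]
contact_force: [0.0, -0.2, 0.1]
gripper_width: -0.001
grasp_force: 0.0
time: 3.82
ee_pos: [0.6614, -0.1735, 0.1809]
eef_rot: [180.0, 0.0, -1.4]
contact_force: [-0.2, -0.2, 0.8]
gripper_width: 0.005
grasp_force: 0.0
```

```bash
for i in 1 ; do python3 -m pendant '0 0 0 1.5 0;0 0 0 1 0;0 0 0 0 0;0 0 0 0 0'; python3 -m pendant '0 0 0 1.5 0;0 0 0 0 0;0 0 0 0 0'; done
```

```text
time: 4.15
ee_pos: [0.6614, -0.1735, 0.1783]
eef_rot: [180.0, 0.0, -1.4]
contact_force: [-0.5, 0.4, 0.9]
gripper_width: 0.004
grasp_force: 0.0
time: 4.4
ee_pos: [0.6616, -0.1735, 0.1776]
eef_rot: [180.0, -0.1, -1.4]
contact_force: [-0.4, -0.8, 3.0]
gripper_width: -0.003
grasp_force: 1.6
```

```bash
python3 -m pendant '0 0 0 1.5 0;0 0 0 1 0;0 0 0 0 0;0 0 0 0 0';  python3 -m pendant '0 0 0 1.5 0;0 0 0 0 0;0 0 0 0 0'
```

```text
time: 4.73
ee_pos: [0.6618, -0.1735, 0.1751]
eef_rot: [180.0, -0.1, -1.4]
contact_force: [0.2, 0.1, 4.6]
gripper_width: 0.001
grasp_force: 2.6
time: 4.98
ee_pos: [0.6619, -0.1735, 0.1739]
eef_rot: [180.0, -0.1, -1.4]
contact_force: [-0.1, 0.8, 6.2]
gripper_width: -0.001
grasp_force: 3.0
```

```bash
python3 -m pendant '0 0 0 1.5 0;0 0 0 1.5 0;0 0 0 0 0;0 0 0 0 0';  python3 -m pendant '0 0 0 1.2 0;0 0 0 0 0;0 0 0 0 0'
```

```text
time: 5.32
ee_pos: [0.6621, -0.1736, 0.1715]
eef_rot: [180.0, -0.2, -1.4]
contact_force: [0.3, 0.0, 8.6]
gripper_width: -0.001
grasp_force: 3.9
time: 5.57
ee_pos: [0.6622, -0.1736, 0.1706]
eef_rot: [179.9, -0.2, -1.4]
contact_force: [-0.3, 0.6, 8.6]
gripper_width: -0.004
grasp_force: 4.3
```

```bash
python3 -m pendant '0 0 0 1.3 0;0 0 0 0 0;0 -2 0 0 0;0 -2 0 0 0;0 0 0 0 0';  python3 -m pendant '0 -2 0 0 0;0 -2 0 0 0;0 0 0 0 0'
```

```text
time: 5.98
ee_pos: [0.6587, -0.1735, 0.1701]
eef_rot: [179.9, -0.3, -1.4]
contact_force: [3.5, 0.2, 9.5]
gripper_width: 0.003
grasp_force: 4.6
time: 6.23
ee_pos: [0.6549, -0.1734, 0.1697]
eef_rot: [179.9, -0.4, -1.4]
contact_force: [4.1, 0.1, 8.3]
gripper_width: 0.001
grasp_force: 4.7
```

```bash
python3 -m pendant '0 -1.5 0 0.3 0;0 -1.5 0 0 0;0 0 0 0 0';  python3 -m pendant '0 -1.5 0 0.3 0;0 -1.5 0 0 0;0 0 0 0 0'
```

```text
time: 6.48
ee_pos: [0.6523, -0.1734, 0.1693]
eef_rot: [179.9, -0.4, -1.4]
contact_force: [6.7, -0.6, 6.4]
gripper_width: -0.002
grasp_force: 4.6
time: 6.73
ee_pos: [0.6486, -0.1733, 0.1689]
eef_rot: [179.9, -0.3, -1.4]
contact_force: [1.6, 0.5, 8.7]
gripper_width: -0.001
grasp_force: 8.4
```

```bash
python3 -m pendant '0 -1.5 0 0.3 0;0 -1.5 0 0 0;0 0 0 0 0';  python3 -m pendant '0 -1.5 0 0 0;0 -1.5 0 0 0;0 0 0 0 0'
```

```text
time: 6.98
ee_pos: [0.6454, -0.1732, 0.1684]
eef_rot: [179.9, -0.2, -1.4]
contact_force: [1.6, 0.4, 8.5]
gripper_width: 0.002
grasp_force: 7.5
time: 7.23
ee_pos: [0.6423, -0.1731, 0.1684]
eef_rot: [179.9, -0.2, -1.4]
contact_force: [2.2, -0.5, 8.7]
gripper_width: -0.0
grasp_force: 6.6
```

```bash
python3 -m pendant '0 -1.5 0 0 0;0 -1.5 0 0 0;0 -1.5 0 0 0;0 -1.5 0 0 0;0 0 0 0 0';  python3 -m pendant '0 -1.5 0 0 0;0 -1.5 0 0 0;0 -1.5 0 0 0;0 -1.5 0 0 0;0 0 0 0 0'; python3 - <<'E'
from h import *
snap('side','s2')
a=cv2.imread('pics/s2.png')[70:230,170:370]; cv2.imwrite('pics/s2c.png',cv2.resize(a,None,fx=4,fy=4,interpolation=cv2.INTER_CUBIC)[:600])
E
```

```text
time: 7.65
ee_pos: [0.6363, -0.173, 0.1687]
eef_rot: [179.9, -0.2, -1.4]
contact_force: [1.1, -0.2, 9.8]
gripper_width: 0.002
grasp_force: 5.0
time: 8.07
ee_pos: [0.6302, -0.1729, 0.1687]
eef_rot: [179.9, -0.2, -1.4]
contact_force: [0.5, 0.7, 9.0]
gripper_width: 0.001
grasp_force: 4.3
```

View pics/s2c.png

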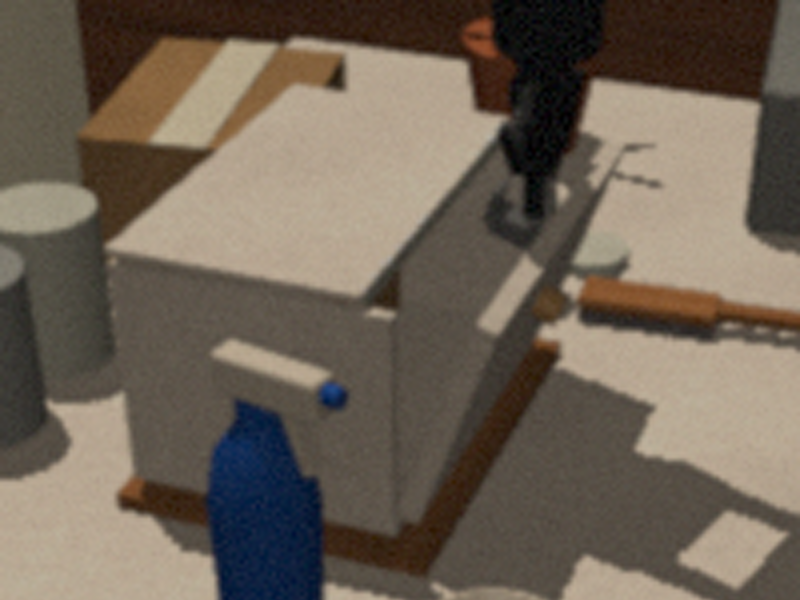

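The flap stands well tilted (~0.35), with the hook visible in front of the strip at crop (515,215), clear of it. A little further for margin, then lift off the hook.

```bash
python3 -m pendant '0 -1.5 0 0 0;0 -1.5 0 0 0;0 -1.5 0 0 0;0 -1.5 0 0 0;0 0 0 0 0';  python3 -m pendant '0 1 0 -2 0;0 1 0 -2 0;0 1 0 -3 0;0 0 0 -4 0;0 0 0 -4 0';python3 -m pendant '0 0 0 -10 0;0 0 0 -15 0;0 0 0 -15 0;0 0 0 -10 0;0 0 0 0 0'; python3 - <<'E'
from h import *
from scipy.spatial.transform import Rotation as R
s=status.sense();c=cams.get_calibration('wrist')
M=np.eye(4);M[:3,:3]=R.from_euler('xyz',s['eef_rot'],degrees=True).as_matrix();M[:3,3]=s['ee_pos'];T=M@c['T_tool_cam']
im,d=snap('wrist','w2');P=pts('wrist',d,T)
for u in (120,180,350): print(u,P[180:300:8,u].round(3).tolist())
E
```

```text
time: 8.53
ee_pos: [0.6241, -0.1728, 0.1684]
eef_rot: [179.9, -0.2, -1.4]
contact_force: [0.2, -0.5, 7.9]
gripper_width: 0.007
grasp_force: 3.9
time: 8.95
ee_pos: [0.6262, -0.1726, 0.1809]
eef_rot: [-180.0, 0.1, -1.4]
contact_force: [-1.5, -0.3, 0.7]
gripper_width: -0.0
grasp_force: 0.0
time: 9.37
ee_pos: [0.6273, -0.1728, 0.2349]
eef_rot: [179.9, -0.3, -1.4]
contact_force: [0.3, 0.3, 0.4]
gripper_width: -0.004
grasp_force: 0.0
120 [[0.65, -0.011, 0.074], [0.644, -0.017, 0.087], [0.639, -0.024, 0.102], [0.634, -0.029, 0.114], [0.63, -0.034, 0.125], [0.626, -0.04, 0.137], [0.622, -0.042, 0.145], [0.619, -0.048, 0.156], [0.616, -0.052, 0.165], [0.612, -0.055, 0.172], [0.609, -0.058, 0.179], [0.607, -0.062, 0.188], [0.604, -0.065, 0.194], [0.596, -0.062, 0.191], [0.477, 0.057, -0.002]]
180 [[0.648, -0.073, 0.074], [0.643, -0.077, 0.089], [0.638, -0.08, 0.101], [0.633, -0.084, 0.115], [0.629, -0.087, 0.126], [0.625, -0.089, 0.136], [0.621, -0.092, 0.146], [0.618, -0.095, 0.156], [0.614, -0.097, 0.162], [0.611, -0.099, 0.173], [0.608, -0.101, 0.179], [0.606, -0.104, 0.188], [0.603, -0.105, 0.194], [0.595, -0.103, 0.191], [0.474, -0.028, -0.002]]
350 [[0.645, -0.246, 0.077], [0.639, -0.243, 0.089], [0.634, -0.24, 0.104], [0.63, -0.238, 0.116], [0.625, -0.235, 0.127], [0.622, -0.233, 0.138], [0.618, -0.231, 0.146], [0.614, -0.229, 0.155], [0.611, -0.227, 0.165], [0.608, -0.225, 0.173], [0.606, -0.223, 0.181], [0.603, -0.222, 0.188], [0.6, -0.221, 0.193], [0.592, -0.222, 0.191], [0.468, -0.272, -0.002]]
```

View pics/w2.png

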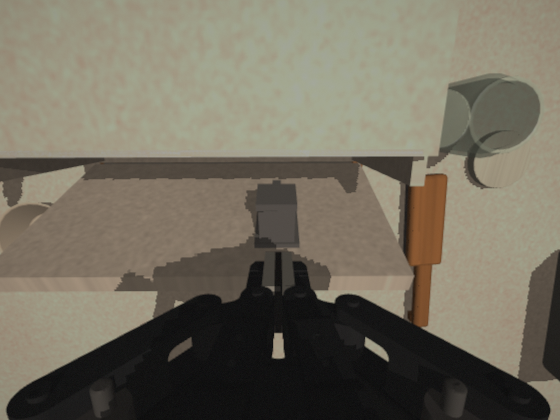

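Hook at (277,215) is clear of the strip and sprung back; the flap stays at about 0.36. Now go aside of the hook (y −0.085) to push the flap by its inner face.

```bash
python3 -m pendant '0 0 -22 0 0;0 1 -22 0 0;0 1 -22 0 0;0 0 -22 0 0;0 0 0 0 0';python3 -m pendant '0 0 0 18 0;0 0 0 18 0;0 0 0 14 0;0 0 0 6 0;0 0 0 0 0';python3 -m pendant '0 -3 0 0 0;0 -3 0 0 0;0 -3 0 0 0;0 0 0 0 0'
```

```text
time: 9.83
ee_pos: [0.6305, -0.0809, 0.2302]
eef_rot: [-179.9, 0.1, -1.2]
contact_force: [0.6, -0.0, 1.0]
gripper_width: 0.0
grasp_force: 0.0
time: 10.25
ee_pos: [0.6295, -0.0849, 0.1727]
eef_rot: [-180.0, 0.3, -1.4]
contact_force: [0.0, 0.6, 0.5]
gripper_width: -0.003
grasp_force: 0.0
time: 10.58
ee_pos: [0.6215, -0.0846, 0.1767]
eef_rot: [180.0, -0.1, -1.4]
contact_force: [0.1, -0.3, -0.6]
gripper_width: -0.0
grasp_force: 0.0
```

```bash
python3 -m pendant '0 -3 0 1 0;0 -3 0 1 0;0 -3 0 1 0;0 -3 0 1.2 0;0 -3 0 1.2 0';python3 -m pendant '0 -3 0 1.3 0;0 -3 0 1.5 0;0 -3 0 1.7 0;0 -3 0 1.8 0;0 -2.8 0 1.9 0'
```

```text
time: 11.0
ee_pos: [0.6064, -0.0842, 0.1702]
eef_rot: [180.0, -0.0, -1.4]
contact_force: [2.1, -1.5, 0.3]
gripper_width: 0.004
grasp_force: 1.0
time: 11.42
ee_pos: [0.5914, -0.0838, 0.1617]
eef_rot: [180.0, 0.0, -1.4]
contact_force: [0.3, -1.6, 0.9]
gripper_width: -0.002
grasp_force: 0.9
```

```bash
python3 -m pendant '0 -2.8 0 1.8 0;0 -2.8 0 1.9 0;0 -2.8 0 2 0;0 -2.7 0 2.1 0;0 -2.6 0 2.2 0';python3 -m pendant '0 -2.5 0 2.3 0;0 -2.4 0 2.4 0;0 -2.3 0 2.5 0;0 -2.3 0 2.6 0;0 -2.2 0 2.6 0'
```

```text
time: 11.83
ee_pos: [0.5778, -0.0834, 0.1518]
eef_rot: [180.0, 0.0, -1.4]
contact_force: [0.4, -1.5, 1.0]
gripper_width: 0.0
grasp_force: 0.8
time: 12.25
ee_pos: [0.5661, -0.083, 0.1392]
eef_rot: [-180.0, 0.0, -1.4]
contact_force: [-0.3, 1.5, 1.3]
gripper_width: -0.001
grasp_force: 0.7
```

```bash
python3 -m pendant '0 -2.2 0 2.5 0;0 -2.1 0 2.5 0;0 -2.1 0 2.6 0;0 -2 0 2.6 0;0 -2 0 2.6 0';python3 -m pendant '0 -1.9 0 2.7 0;0 -1.8 0 2.7 0;0 -1.7 0 2.7 0;0 -1.6 0 2.8 0;0 -1.6 0 2.8 0'
```

```text
time: 12.67
ee_pos: [0.5558, -0.0829, 0.1264]
eef_rot: [180.0, 0.0, -1.4]
contact_force: [0.6, -0.0, 1.2]
gripper_width: -0.002
grasp_force: 0.6
time: 13.08
ee_pos: [0.5472, -0.0827, 0.1127]
eef_rot: [180.0, 0.0, -1.4]
contact_force: [0.5, -0.2, 1.2]
gripper_width: -0.001
grasp_force: 0.5
```

```bash
python3 -m pendant '0 -1.6 0 2.7 0;0 -1.5 0 2.7 0;0 -1.5 0 2.8 0;0 -1.4 0 2.8 0;0 -1.3 0 2.8 0';python3 -m pendant '0 -1.3 0 2.8 0;0 -1.2 0 2.8 0;0 -1.1 0 2.8 0;0 -1 0 2.6 0;0 -1 0 2 0';python3 -m pendant '0 -0.5 0 1 0;0 0 0 0 0;0 0 0 0 0'; python3 - <<'E'
from h import *
snap('side','s3')
a=cv2.imread('pics/s3.png')[70:230,170:390]; cv2.imwrite('pics/s3c.png',cv2.resize(a,None,fx=3.6,fy=3.6,interpolation=cv2.INTER_CUBIC))
E
```

```text
time: 13.5
ee_pos: [0.54, -0.0825, 0.0989]
eef_rot: [180.0, 0.0, -1.4]
contact_force: [-0.1, -0.1, 1.0]
gripper_width: 0.0
grasp_force: 0.5
time: 13.92
ee_pos: [0.5344, -0.0824, 0.0858]
eef_rot: [180.0, -0.0, -1.4]
contact_force: [0.9, 0.9, 1.4]
gripper_width: -0.002
grasp_force: 0.4
time: 14.17
ee_pos: [0.5339, -0.0823, 0.0851]
eef_rot: [180.0, 0.0, -1.4]
contact_force: [0.2, -0.6, 0.5]
gripper_width: -0.0
grasp_force: 0.0
```

View pics/s3c.png

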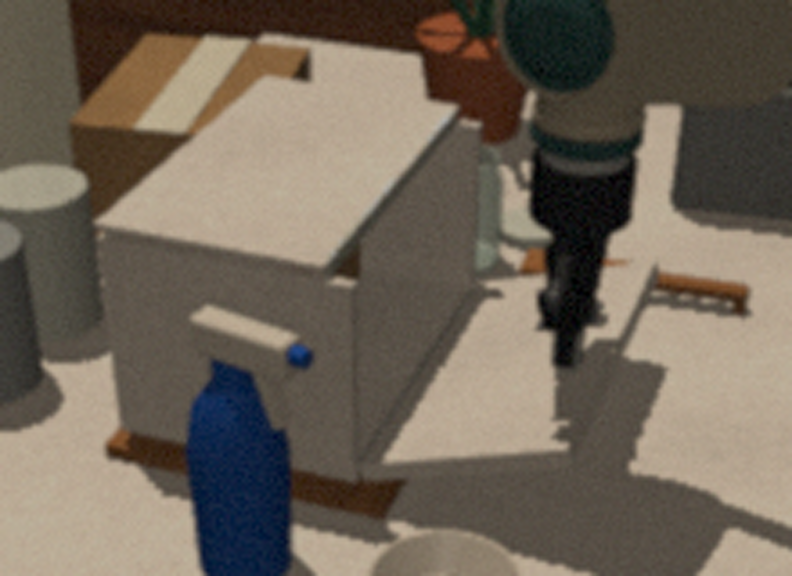

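The flap lies most of the way down (~1.24 rad) with the finger tip on it; dish and bottle are untouched. Withdraw upwards.

```bash
python3 -m pendant '0 0 0 -4 0;0 0 0 -10 0;0 0 0 -20 0;0 0 0 -30 0;0 0 0 -30 0';python3 -m pendant '0 0 0 -30 0;0 0 0 -30 0;0 0 0 -20 0;0 0 0 0 0;0 0 0 0 0'; python3 - <<'E'
from h import *
from scipy.spatial.transform import Rotation as R
s=status.sense();c=cams.get_calibration('wrist')
M=np.eye(4);M[:3,:3]=R.from_euler('xyz',s['eef_rot'],degrees=True).as_matrix();M[:3,3]=s['ee_pos'];T=M@c['T_tool_cam']
im,d=snap('wrist','w3');P=pts('wrist',d,T)
for k in range(2):
    for y in (-.03,-.22):
        q=P[(abs(P[...,1]-y)<.006)&(P[...,0]>.53)&(P[...,0]<.64)&(P[...,2]>.05)&(P[...,2]<.15)]; print(y,len(q),np.pi/2-np.arctan(-np.polyfit(q[:,0],q[:,2],1)[0]))
    if k==0:
        d0=np.load('pics/scene0.npy')
im1,d1=snap('scene','sc3')
E
```

```text
time: 14.63
ee_pos: [0.5336, -0.0822, 0.1807]
eef_rot: [-180.0, 0.1, -1.4]
contact_force: [1.5, -0.2, 0.1]
gripper_width: -0.002
grasp_force: 0.0
time: 15.05
ee_pos: [0.5345, -0.0824, 0.2614]
eef_rot: [180.0, -0.2, -1.4]
contact_force: [-1.2, -0.3, -0.1]
gripper_width: -0.0
grasp_force: 0.0
-0.03 957 1.241735360406592
-0.22 910 1.2429493121184287
-0.03 957 1.241735360406592
-0.22 910 1.2429493121184287
```

View pics/sc3.png

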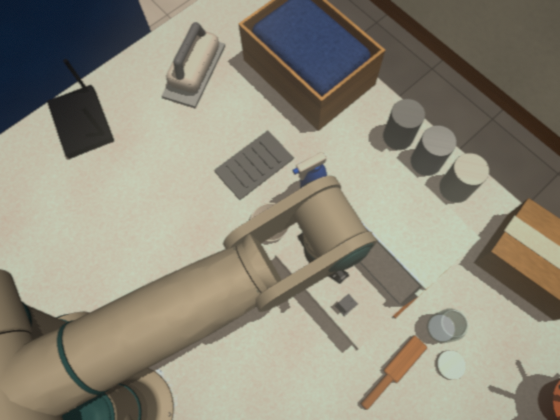

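The flap holds at 1.24 rad. The bottle, jar, lid, brush and rest sit at the same pixels as at the start, and the robot is clear.

```bash
python3 -c "
from workcell import order
print(order.sign_off())"
```

```text
the job is handed in; nothing more can be done
None
```

The job is done and handed in: I pressed the hook down with a peak reading of about 10 N, drew the flap free, eased it down to about 1.24 of its 1.45 rad and let go; it stayed there, and nothing else on the shelf was seen to move.

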